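# Check weight held ready over the balance pan

### The job

I am about to start the balance's calibration, which needs an empty pan first and the weight straight after. Slide the glass top door of the draught shield fully back, then take the largest check weight out of the wooden block, carry it over the shield wall and finish still holding it, upright and motionless, about a centimetre above the centre of the pan. Nothing may touch the pan, do not knock the weight against the balance, and leave the other weights and the jars and timer where they are.

Things in the scene. Friction and masses are not known exactly. Their poses are not given: they have to be found in the camera images.
- balance: compact laboratory balance, white and grey, fixed, 228 x 190 mm (with the door grip 167 mm high). Origin on the bench under the pan centre; x points to its back, y to its left, z up. The control panel with the display slopes up from x = -112 mm to the shield at -74 mm, at most 58 mm high; solid white back column from x = 72 to 112 mm, 138 mm high
- shield_top (a point): point straight above the pan centre, level with the tops of the draught shield's walls, 140 mm above the bench; axes as the balance's. The shield is a square box of clear glass, 4 mm thick, round the pan: clear inside from x = -70 to 72 mm and y = -74 to 74 mm; the rails beside the door (y = +-78 mm) stand 5 mm above this point and run back to x = 150 mm
- pan_centre (a point): centre of the upper face of the round steel weighing pan (82 mm across, 4 mm thick, two thin rings engraved round its centre), 70 mm above the bench inside the draught shield; axes as the balance's
- shield_door (a joint): how far the shield's glass top door is slid open, m: 0 shut, 0.12 fully back (end stop). It slides level along the balance's +x, needs about 1 to 3 N and stays where it is left. Fully back, the shield is open at the top from x = -70 to +45 mm of the pan centre over the full inner width
- door_grip (a point): middle of the door's black upright grip bar, 157 mm above the bench, moving with the door: bar 12 mm thick along the balance's x, 52 mm long along y, its top 10 mm above and the door below it 10 mm below this point (66 mm in front of the pan centre when shut, 54 mm behind it when fully open)
- weight_500: the largest check weight, 500 g, polished steel: body 38 mm across and 44 mm high, neck 18 mm across up to 52 mm, flat-topped round knob 26 mm across from 52 to 72 mm. Origin at the centre of its underside, z up its axis. It stands loosely (1 mm play all round) 16 mm deep in the block
- weight_200: 200 g check weight of the same form, body 28 mm across, 54 mm high, knob 19 mm; origin at the centre of its underside. To be left in its socket
- weight_100: 100 g check weight of the same form, body 22 mm across, 43 mm high, knob 16 mm; origin at the centre of its underside. To be left in its socket
- weight_block: fixed wooden weight block, 54 mm (x) by 156 mm (y), 28 mm high, origin at the centre of its underside; socket floors 12 mm above the bench at y = -52 mm (500 g), +8 mm (200 g) and +52 mm (100 g). It stands left of the balance, its long side roughly along world x, the 500 g end nearest the robot. The tall front plate of the grain mill stands right of the balance, beyond world y = -0.14
- sample_jar: white sample jar with blue lid, 68 mm across, 118 mm high, loose; origin at the centre of its underside. Stands either in front of the balance or at the far right. To be left alone
- lab_timer: white lab timer with three round buttons, 49 x 70 mm, 62 mm high, loose; origin at the centre of its underside. Stands in the place that the sample jar has not. To be left alone
- brown_jar: small brown jar with black lid, 45 mm across, 75 mm high, loose, at the back left; origin at the centre of its underside. To be left alone
- pan: the whole weighing pan, 82 mm across and 4 mm thick, origin at the centre of its underside, 4 mm below pan_centre

How it is judged:
By the outcome, as a careful person would: the job done as asked, in the order asked, and still so for the second after the job is handed in, while the arm keeps its last pose, push and grip.
It also fails if it takes over 59 s, if anything falls off the work surface, if the arm or the gripper's body presses on something with over 40 N, if the wrist force passes 120 N, or if a joint passes its speed limit or range.

### The arm

A 7-joint arm with a two-finger parallel gripper is mounted at the origin on a cart in front of the work surface, level with it; the furniture and walls round the work are solid. World frame = base frame: x ahead of the robot, y to its left, z up, the work surface at z = 0. Lengths are in m, angles in rad, forces in N, time in s.
With the tool pointing down it reaches from about 0.4 to 0.85 m from the base axis. Payload 6.9 kg.
Tool frame: the origin (TCP) lies at the centre of the arm's flange, where the gripper is bolted on; the fingertips stand 173 mm ahead of it and the grasp point (between the pads) lies 155 mm ahead of it; x points along the fingers, y is the direction in which the jaws open and shut, and the axes are right-handed (so a half turn about x gives the same grasp; the last joint's range is limited). The gripper opens to 85 mm and grips with 20 to 120 N. Pads are 22 mm wide; open, the fingers measure 114 mm over their backs; the gripper's body (76 mm by 85 mm) begins 54 mm behind the grasp point. The pads swing forward as they close: fully open they stand 13 mm farther back than shut.
Start: joints at [-1.167, 0.507, -0.238, 1.5, 0.126, 1.149, -0.155], TCP at [0.183, 0.597, 0.405] pointing down, gripper open.
Joint ranges: [-3.08, 3.08], [-0.24, 2.05], [-1.43, 1.35], [0, 2.5], [-1.52, 4.66], [0.17, 1.96], [-2.89, 2.89]. Speed limits (rad/s): [2.39, 2.39, 3.14, 3.14, 3.14, 3.14, 3.14].

### API

Orientations are given as a rotation vector (axis times angle).
In Python, from plant import arm gives the robot as it stands. The module is installed in compiled form; this text tells all that it offers.
- The arm moves only by the tool arm_command, never from a script. Its argument "commands" is a list of rows, each an object of numbers: "x", "y", "z": the shift along the tool's x, y, z in mm; "twist": the turn about the tool's x in degrees. A call has 1 to 10 rows; each row is the pose to reach, as a shift and turn from the pose commanded when the call began, along the tool's axes at that moment; what a row does not reach only later rows make up. A row lasts 1/8 s, in which the tool goes at most 62.5 mm and 10.7 degrees, less where a joint would pass 70% of its speed; a pose out of reach is approached as far as the arm can. A call with a gripper value outside its range is refused whole. "jaw" is the finger opening in mm, from 0 to 85.4, set as the call begins (left out, the last holds). The fingers move at their own pace and stop on an object; "force" is the grip in N (left out, the last holds). Time passes only in rows, so rows that repeat a pose let the fingers close. It gives the time, the measured TCP pose, the force and the opening at its end, in the units of the state.
- arm.read_state(): the state, without advancing time (a new reading comes with each control period).
- arm.grab_frame(name): name is "scene" or "top" or "wrist"; returns the picture (400x640x3 uint8, red, green, blue); there is no depth.
- arm.calibration(name): a dict with "mtx" (3x3 intrinsics, pixels), "dist" ([k1, k2, p1, p2, k3] as OpenCV has them; the pictures are not rectified), "R" (3x3) and "t" (3): a world point X has camera coordinates R X + t. Camera axes: x right, y down, z forward; pixel columns grow to the right and rows downward; lengths in m; the calibration is good to about 2 mm. A picture is of the moment at which its call begins: read the wrist's pose just before it. calibration takes no time and is no camera call; for the wrist camera it gives the pose at the moment of the call.
- arm.close_job(): hands the job in, once; it reports no verdict.
The state is a dict: "t": time; "joints": joint angles; "joint_vel": joint speeds; "tau": joint torques, N m; "eef_pos": TCP position; "ee_rot": TCP orientation; "wrist_force": force on the tool from outside, world axes, zero at the start; "ft_torque": the same for the moment, N m; "width": finger opening in m.
Only numpy, scipy, OpenCV 4.12 (cv2) and the standard library are available. Lean on these libraries where they do the work, as an engineer would, in place of code of your own. Each camera call takes 0.05 s, during which the arm holds its last target. There are 200 camera calls.

## Working session

There is one attempt and no reset: what is moved stays moved. The work goes in short steps, Python scripts to look and compute and a tool call to move; the robot and the scene stay as the last step left them, time stands still between calls to the robot, and variables do not carry over. Pictures are saved under pics/ and viewed, about 8 in all and at most 12, crops included, and the job is handed in when it is done.

Besides the shell and the picture viewer there is one more tool, called as name(argument=value, ...), one argument or row to a line, values as JSON. arm_command: Moves the arm, as the interface text tells. Its arguments: {"type":"object","properties":{"commands":{"type":"array","items":{"type":"object","properties":{"x":{"type":"number"},"y":{"type":"number"},"z":{"type":"number"},"twist":{"type":"number"}}}},"jaw":{"type":"number"},"force":{"type":"number"}},"required":["commands"]}

```bash
mkdir -p pics
python3 - <<'E'
from plant import arm
import cv2,numpy as np
s=arm.read_state();print({k:np.round(v,3) for k,v in s.items()})
for n in("scene","top"):
    f=arm.grab_frame(n);cv2.imwrite(f"pics/{n}0.png",f[...,::-1]);c=arm.calibration(n);print(n,{k:np.round(v,4).tolist() for k,v in c.items()})
E
```

```text
{'t': np.float64(0.0), 'joints': array([-1.168,  0.508, -0.238,  1.501,  0.126,  1.149, -0.155]), 'joint_vel': array([-0.   , -0.001, -0.   ,  0.   , -0.   , -0.001, -0.002]), 'tau': array([ 1.0000e-03, -6.2060e+01, -2.1850e+00, -2.4966e+01,  1.3000e-02,
        1.2000e-02, -0.0000e+00]), 'eef_pos': array([0.183, 0.597, 0.404]), 'ee_rot': array([ 0.232,  1.558, -0.235]), 'wrist_force': array([-0.402, -0.586,  0.802]), 'ft_torque': array([-0.005,  0.014, -0.018]), 'width': np.float64(0.085)}
scene {'mtx': [[471.2327, 0.0, 319.0089], [0.0, 471.2327, 200.5901], [0.0, 0.0, 1.0]], 'dist': [0.0157, 0.0, 0.0, 0.0, 0.0], 'R': [[-0.655, -0.7556, 0.0124], [-0.3536, 0.2919, -0.8887], [0.6678, -0.5865, -0.4583]], 't': [0.2949, 0.3329, 0.8955]}
top {'mtx': [[388.6262, 0.0, 314.3179], [0.0, 388.6262, 200.0086], [0.0, 0.0, 1.0]], 'dist': [0.0248, 0.0, 0.0, 0.0, 0.0], 'R': [[0.0179, -0.9995, 0.025], [-0.9812, -0.0223, -0.1917], [0.1922, -0.0211, -0.9811]], 't': [-0.1485, 0.5765, 1.2579]}
```

View pics/scene0.png

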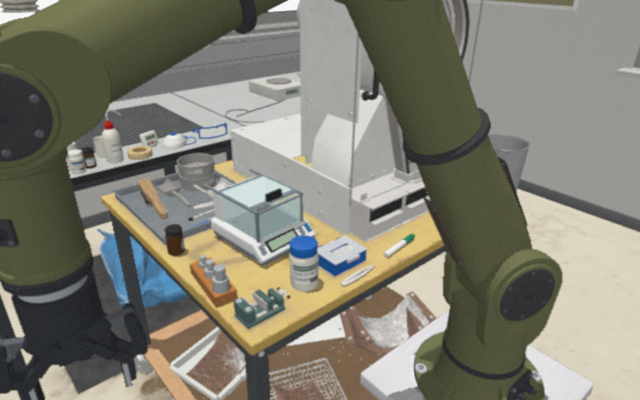

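View pics/top0.png

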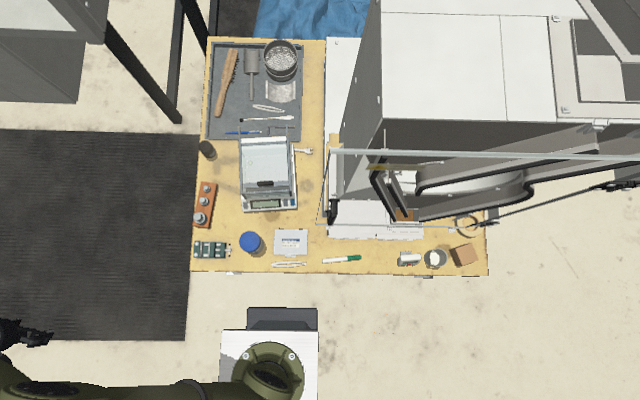

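The scene picture shows the balance at (265,215), the sample jar in front of it and the block at (213,280). In the top view the balance is at (268,175), the grip at (265,184), the block at (204,205) and the jar at (250,242). I'll enlarge the top view to get precise pixels.

```bash
python3 - <<'E'
import cv2
a=cv2.imread("pics/top0.png")[130:260,185:325];cv2.imwrite("pics/topc.png",cv2.resize(a,None,fx=4.5,fy=4.5,interpolation=cv2.INTER_CUBIC))
E
cat > h.py <<'E'
import numpy as np,cv2
from plant import arm
def ray(name,uv,z,c=None):
    "world point at height z seen at pixel uv"
    c=c or arm.calibration(name);R=np.array(c["R"]);t=np.array(c["t"])
    p=cv2.undistortPoints(np.array([[uv]],float),np.array(c["mtx"]),np.array(c["dist"]))[0,0]
    d=R.T@np.array([*p,1]);o=-R.T@t
    return o+d*(z-o[2])/d[2]
def proj(name,P,c=None):
    c=c or arm.calibration(name)
    return cv2.projectPoints(np.array(P,float).reshape(-1,3),cv2.Rodrigues(np.array(c["R"]))[0],np.array(c["t"]),np.array(c["mtx"]),np.array(c["dist"]))[0][:,0]
E
```

```text
(no output)
```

View pics/topc.png

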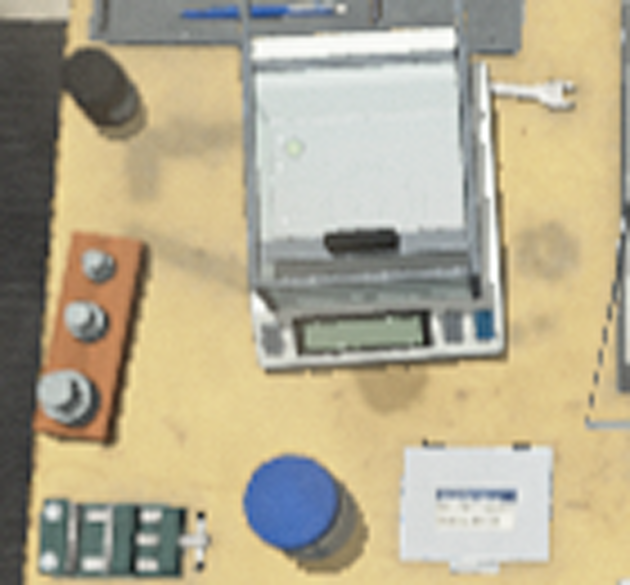

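The crop shows the grip top centred at (361,240). The block's top corners are at (75,232), (146,241), (110,442) and (38,430), and the 500 g knob is at about (64,388).

Run:
```python
from h import *
from scipy.spatial.transform import Rotation as Ro
f=lambda u,v:(185+(u+.5)/4.5-.5,130+(v+.5)/4.5-.5)
P=lambda n,u,v,z:print(n,np.round(ray("top",f(u,v),z)*1000,1))
P("grip ctr",361,238,.165)
P("grip L",324,242,.163);P("grip R",399,238,.163)
c=[ray("top",f(*p),.028) for p in[(75,232),(146,241),(110,442),(38,430)]]
for k in c:print(np.round(k*1000,1))
m=np.mean(c,0);print("blk",m)
ax=(c[0]+c[1]-c[2]-c[3]);print("yaw of block y", np.degrees(np.arctan2(ax[1],ax[0])),[np.linalg.norm(c[i]-c[i-1]) for i in range(4)])
a=ax/np.linalg.norm(ax);print("w500",m-.052*a,"w200",m+.008*a)
P("knob500",64,386,.084);P("knob200",80,316,.066)
P("jar",292,500,.118)
P("front L",265,370,0.02);P("front R",505,355,.02)
P("railL end",246,0,.145);P("railL front",252,280,.145);P("railR front",478,295,.145)
print(Ro.from_rotvec(arm.read_state()["ee_rot"]).as_matrix().round(3))
```

```text
grip ctr [610.4  20.9 165. ]
grip L [607.5  46.6 163. ]
grip R [611.6  -5.1 163. ]
[642.7 255.2  28. ]
[636.9 200.7  28. ]
[481.1 217.3  28. ]
[489.1 271.5  28. ]
blk [0.56244954 0.23619299 0.028     ]
yaw of block y -6.069702045282504 [np.float64(0.15450620764363093), np.float64(0.05487014703920546), np.float64(0.15673848762749557), np.float64(0.05481236261676952)]
w500 [0.51074106 0.24169138 0.028     ] w200 [0.5704047  0.23534708 0.028     ]
knob500 [514.6 239.3  84. ]
knob200 [569.8 236.4  66. ]
jar [432.4  66.2 118. ]
front L [539.7 105.7  20. ]
front R [555.4 -77.5  20. ]
railL end [789.7 113.2 145. ]
railL front [583.2  97.9 145. ]
railR front [576.1 -60.4 145. ]
[[-0.     0.293  0.956]
 [-0.002  0.956 -0.293]
 [-1.    -0.002  0.   ]]
```

Run:
```python
from h import *
from scipy.spatial.transform import Rotation as Ro
f=lambda u,v:(185+(u+.5)/4.5-.5,130+(v+.5)/4.5-.5)
P=lambda n,u,v,z:print(n,np.round(ray("top",f(u,v),z)*1000,1))
P("wall front top",365,282,.14);P("door front edge",365,252,.147);P("column front top",355,55,.138)
P("column back top",352,30,.138)
c=arm.calibration("wrist");R=np.array(c["R"]);o=-R.T@np.array(c["t"])
s=arm.read_state();T=Ro.from_rotvec(s["ee_rot"]).as_matrix()
print("cam in tool",T.T@(o-s["eef_pos"]),"axes in tool (cols x y z)\n",(T.T@R.T).round(3),c["mtx"])
# move to jaw yaw 94.8deg, tcp above ~ (0.60,0.06,0.40)
d=T.T@(np.array([.60,.04,.404])-s["eef_pos"]);print("move mm",d*1000)
```

```text
wall front top [584.7  19.5 140. ]
door front edge [604.7  19.7 147. ]
column front top [752.8  33.9 138. ]
column back top [771.7  36.9 138. ]
cam in tool [ 3.12081430e-02  3.59331516e-05 -7.13674904e-02] axes in tool (cols x y z)
 [[ 0.    -0.283  0.959]
 [ 1.    -0.001 -0.   ]
 [ 0.001  0.959  0.283]] [[309.56813838   0.         324.50124911]
 [  0.         309.56813838 198.46637885]
 [  0.           0.           1.        ]]
move mm [   0.62009009 -410.5348334   561.78068762]
```

arm_command(
  commands=[
    {"y": -18,"z": 22,"twist": -2},
    {"y": -54,"z": 67,"twist": -4},
    {"y": -90,"z": 112,"twist": -7},
    {"y": -126,"z": 157,"twist": -9},
    {"y": -162,"z": 202,"twist": -11},
    {"y": -198,"z": 247,"twist": -13},
    {"y": -234,"z": 292,"twist": -15},
    {"y": -270,"z": 337,"twist": -17},
    {"y": -306,"z": 382,"twist": -19},
    {"y": -342,"z": 427,"twist": -21.6},
  ],
  jaw=0,
)

```text
$.commands[0]: bad value
```

```bash
cat >> h.py <<'E'
from scipy.spatial.transform import Rotation as Ro
def move(xyz):
    "tool shift in mm to bring TCP to world xyz (m)"
    s=arm.read_state();T=Ro.from_rotvec(s["ee_rot"]).as_matrix()
    print("tcp",np.round(s["eef_pos"]*1000,1) if hasattr(s["eef_pos"],"shape") else s["eef_pos"],"jaw yaw",np.degrees(np.arctan2(T[1,1],T[0,1])).round(2),"tilt",T[2].round(4),"F",np.round(s["wrist_force"],1),"w",s["width"],"t",s["t"])
    print("shift",(T.T@(np.array(xyz)-s["eef_pos"])*1000).round(1))
E
python3 -c "
from h import *
move([.57,.03,.404])"
```

```text
tcp [183.4 597.3 403.9] jaw yaw 72.94 tilt [-1.     -0.0016  0.    ] F [-0.2  0.3 -0.1] w 0.0856280777620493 t 0.1
shift [   0.6 -428.9  536. ]
```

arm_command(
  commands=[
    {"x": 0,"y": -18,"z": 22,"twist": -2},
    {"x": 0,"y": -54,"z": 67,"twist": -4},
    {"x": 0,"y": -90,"z": 112,"twist": -7},
    {"x": 0,"y": -126,"z": 157,"twist": -9},
    {"x": 0,"y": -162,"z": 202,"twist": -11},
    {"x": 0,"y": -198,"z": 247,"twist": -13},
    {"x": 0,"y": -234,"z": 292,"twist": -15},
    {"x": 0,"y": -270,"z": 337,"twist": -17},
    {"x": 0,"y": -306,"z": 382,"twist": -19},
    {"x": 0,"y": -342,"z": 427,"twist": -21.6},
  ],
  jaw=0,
)

```text
t: 1.35
eef_pos: [0.492, 0.1435, 0.4045]
ee_rot: [-0.063, 1.57, 0.063]
wrist_force: [0.0, 0.3, -0.1]
width: 0.0
```

```bash
python3 -c "
from h import *
move([.57,.03,.404])"
```

```text
tcp [492.  143.5 404.5] jaw yaw 94.62 tilt [-1.e+00  0.e+00 -2.e-04] F [ 0.   0.3 -0.1] w 4.864890448095849e-06 t 1.35
shift [   0.5 -119.5   68.6]
```

arm_command(
  commands=[
    {"x": 0,"y": -36,"z": 21,"twist": 0},
    {"x": 0,"y": -84,"z": 48,"twist": 0},
    {"x": 0,"y": -119,"z": 68,"twist": 0},
    {"x": 0,"y": -119,"z": 68,"twist": 0},
  ],
)

```text
t: 1.85
eef_pos: [0.5696, 0.0283, 0.4038]
ee_rot: [-0.059, 1.571, 0.056]
wrist_force: [-0.2, 0.8, 0.3]
width: -0.0001
```

```bash
python3 -c "
from h import *
move([.57,.03,.404])
c=arm.calibration('wrist');f=arm.grab_frame('wrist')
import pickle;pickle.dump(c,open('w1.pkl','wb'));cv2.imwrite('pics/w1.png',f[...,::-1])
# overlays predicted: pan centre guess
a=np.radians(4.7);b=np.array([np.cos(a),np.sin(a)]);l=np.array([-b[1],b[0]]);o=np.array([.6595,.0245])
def W(x,y,z):return [*(o+x*b+y*l),z]
for k,v in dict(pan=W(0,0,.07),fl=W(-.072,.074,.14),fr=W(-.072,-.074,.14),grip=W(-.05,0,.167)).items():print(k,proj('wrist',v,c).round(1))
"
```

```text
tcp [569.6  28.3 403.8] jaw yaw 94.2 tilt [-1.0e+00 -1.7e-03 -9.0e-04] F [-0.2  0.8  0.3] w -0.00014252301344962212 t 1.85
shift [-0.2  1.7  0.5]
pan [[315.8 261.9]]
fl [[403.7 222.1]]
fr [[220.3 223.5]]
grip [[310.8 263.8]]
```

View pics/w1.png

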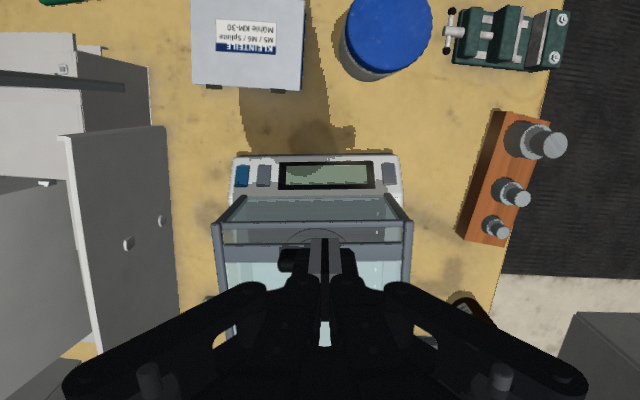

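The wrist view is flipped, with the robot side at the top of the image. It shows the balance panel at (315,175), shield front corners near (215,222) and (411,222), the grip partly behind the fingers at (320,262), and the 500 g knob at (545,144). I'll enlarge it.

Run:
```python
import cv2
a=cv2.imread("pics/w1.png")[145:295,200:425];cv2.imwrite("pics/w1c.png",cv2.resize(a,None,fx=3.5,fy=3.5,interpolation=cv2.INTER_CUBIC))
```

```text
(no output)
```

View pics/w1c.png

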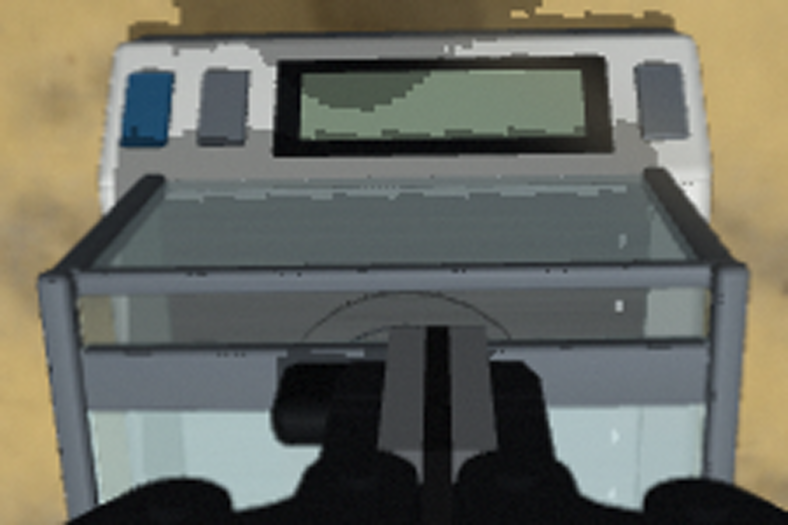

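The crop shows the front wall's top bar from row 268 to 290, the rails' front corners at (40,278) and (747,268), the pan's front rim apex at (407,292) and the door's front edge at row 345. The door is slightly open.

Run:
```python
from h import *
import pickle;c=pickle.load(open('w1.pkl','rb'))
f=lambda u,v:(200+(u+.5)/3.5-.5,145+(v+.5)/3.5-.5)
P=lambda n,u,v,z:(print(n,np.round(ray("wrist",f(u,v),z,c)*1000,1)),ray("wrist",f(u,v),z,c))[1]
l=P("railL front out",747,268,.145);r=P("railR front out",40,278,.145)
d=l-r;print("yaw",np.degrees(np.arctan2(-d[0],d[1])),"width",np.linalg.norm(d))
P("wall front L",705,264,.14);P("wall front R",82,272,.14);P("wall front mid",400,268,.14);P("wall back mid",400,290,.14)
P("pan rim front",407,292,.07)
P("panel front L",690,38,.02);P("panel front R",122,45,.02)
P("gripR end near",275,405,.16)
P("door front mid",400,344,.145)
g=lambda n,u,v,z:print(n,np.round(ray("wrist",(u,v),z,c)*1000,1))
g("knob500",550,145,.084);g("knob200",519,196,.066)
```

```text
railL front out [578.6  98.1 145. ]
railR front out [592.8 -60.9 145. ]
yaw 5.091422816063794 width 0.15965863659807714
wall front L [580.1  90.  140. ]
wall front R [592.6 -52.9 140. ]
wall front mid [586.1  20.3 140. ]
wall back mid [591.5  20.6 140. ]
pan rim front [620.   22.1  70. ]
panel front L [544.6 108.5  20. ]
panel front R [560.3 -77.1  20. ]
gripR end near [612.5  -4.7 160. ]
door front mid [602.8  21.5 145. ]
knob500 [514.2 239.2  84. ]
knob200 [570.6 232.9  66. ]
```

```bash
python3 -c "
from h import *
move([.5783,.0182,.328])"
```

```text
tcp [568.7  30.6 403.9] jaw yaw 94.37 tilt [-1.0e+00 -1.0e-04 -1.4e-03] F [-0.6 -0.2  0.3] w -4.7487467606768486e-05 t 1.9
shift [ 75.9 -13.1   8.7]
```

arm_command(
  commands=[
    {"x": 25,"y": -10,"z": 7,"twist": -0.5},
    {"x": 60,"y": -13,"z": 8.5,"twist": -0.5},
    {"x": 76,"y": -13,"z": 8.5,"twist": -0.5},
    {"x": 76,"y": -13,"z": 8.5,"twist": -0.5},
  ],
)

```text
t: 2.4
eef_pos: [0.5774, 0.0208, 0.3279]
ee_rot: [-0.07, 1.572, 0.071]
wrist_force: [0.5, 0.1, 0.5]
width: -0.0001
```

```bash
python3 -c "
from h import *
move([.6969,.0285,.328])
cv2.imwrite('pics/w2.png',arm.grab_frame('wrist')[...,::-1][130:330,160:480].repeat(2,0).repeat(2,1))
"
```

```text
tcp [577.4  20.8 327.9] jaw yaw 95.13 tilt [-1.0e+00  6.0e-04 -2.4e-03] F [0.5 0.1 0.5] w -0.0001354877564023471 t 2.4
shift [ -0.3  -3.  119.7]
```

View pics/w2.png

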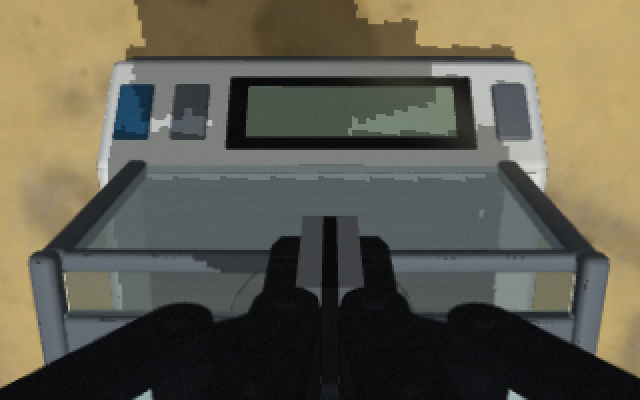

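The fingertips are above the front wall and centred, at (330,250) in the crop. I'll push the door now.

arm_command(
  commands=[
    {"x": 0,"y": -1,"z": 8,"twist": 0},
    {"x": 0,"y": -2,"z": 16,"twist": 0},
    {"x": 0,"y": -3,"z": 26,"twist": 0},
    {"x": 0,"y": -3,"z": 38,"twist": 0},
    {"x": 0,"y": -3,"z": 51,"twist": 0},
    {"x": 0,"y": -3,"z": 64,"twist": 0},
    {"x": 0,"y": -3,"z": 77,"twist": 0},
    {"x": 0,"y": -3,"z": 90,"twist": 0},
    {"x": 0,"y": -3,"z": 100,"twist": 0},
    {"x": 0,"y": -3,"z": 106,"twist": 0},
  ],
)

```text
t: 3.7
eef_pos: [0.6845, 0.026, 0.3285]
ee_rot: [-0.069, 1.57, 0.069]
wrist_force: [-2.0, -0.0, 1.1]
width: 0.0001
```

arm_command(
  commands=[
    {"x": 0,"y": 0,"z": 3,"twist": 0},
    {"x": 0,"y": 0,"z": 6,"twist": 0},
    {"x": 0,"y": 0,"z": 9,"twist": 0},
    {"x": 0,"y": 0,"z": 9,"twist": 0},
  ],
)

```text
t: 4.2
eef_pos: [0.6929, 0.0268, 0.3286]
ee_rot: [-0.069, 1.569, 0.069]
wrist_force: [-0.7, 0.5, -1.2]
width: -0.0002
```

arm_command(
  commands=[
    {"x": 0,"y": 0,"z": 1,"twist": 0},
    {"x": 0,"y": 0,"z": 2,"twist": 0},
    {"x": 0,"y": 0,"z": 3,"twist": 0},
  ],
)

```text
t: 4.58
eef_pos: [0.6958, 0.0271, 0.3287]
ee_rot: [-0.069, 1.57, 0.069]
wrist_force: [-1.6, -0.1, -0.7]
width: -0.0
```

arm_command(
  commands=[
    {"x": 0,"y": 0,"z": 1,"twist": 0},
    {"x": 0,"y": 0,"z": 2,"twist": 0},
    {"x": 0,"y": 0,"z": 3,"twist": 0},
  ],
)

```text
t: 4.95
eef_pos: [0.6983, 0.0273, 0.3287]
ee_rot: [-0.069, 1.571, 0.069]
wrist_force: [-6.0, -0.8, 2.4]
width: -0.0001
```

arm_command(
  commands=[
    {"x": 0,"y": 0,"z": 1,"twist": 0},
    {"x": 0,"y": 0,"z": 2,"twist": 0},
  ],
)

```text
t: 5.2
eef_pos: [0.6991, 0.0274, 0.3287]
ee_rot: [-0.069, 1.575, 0.069]
wrist_force: [-12.3, 0.1, 7.2]
width: -0.0003
```

The force rose to 12 N at the expected position, so the door is at its end stop. I'll back off, rise and go above the 500 g weight.

arm_command(
  commands=[
    {"x": 0,"y": 0,"z": -6,"twist": 0},
    {"x": -25,"y": 0,"z": -20,"twist": 0},
    {"x": -50,"y": 30,"z": -40,"twist": 0},
    {"x": -55,"y": 70,"z": -70,"twist": 0},
    {"x": -55,"y": 110,"z": -98,"twist": 0},
    {"x": -50,"y": 150,"z": -125,"twist": 0},
    {"x": -40,"y": 190,"z": -150,"twist": 0},
    {"x": -10,"y": 218,"z": -164,"twist": 0},
    {"x": 14,"y": 228,"z": -168,"twist": 0},
    {"x": 14,"y": 228,"z": -168,"twist": 0},
  ],
  jaw=60,
)

```text
t: 6.45
eef_pos: [0.5127, 0.2408, 0.3137]
ee_rot: [-0.071, 1.571, 0.071]
wrist_force: [0.2, -0.1, 0.8]
width: 0.0597
```

```bash
python3 -c "
from h import *
import pickle
move([.514,.2395,.233])
c=arm.calibration('wrist');pickle.dump(c,open('w3.pkl','wb'))
f=arm.grab_frame('wrist');print(proj('wrist',[[.514,.2395,.084],[.514,.2395,.056]],c))
cv2.imwrite('pics/w3.png',cv2.resize(f[130:330,160:480,::-1],None,fx=2.5,fy=2.5))
cv2.imwrite('pics/top3.png',arm.grab_frame('top')[...,::-1])
"
```

```text
tcp [512.7 240.8 313.7] jaw yaw 95.17 tilt [-1.0e+00 -1.0e-04 -1.7e-03] F [ 0.2 -0.1  0.8] w 0.05967631991808996 t 6.45
shift [80.7 -1.4  1.3]
[[322.77479538 218.8321527 ]
 [322.98981022 206.29576248]]
```

View pics/w3.png

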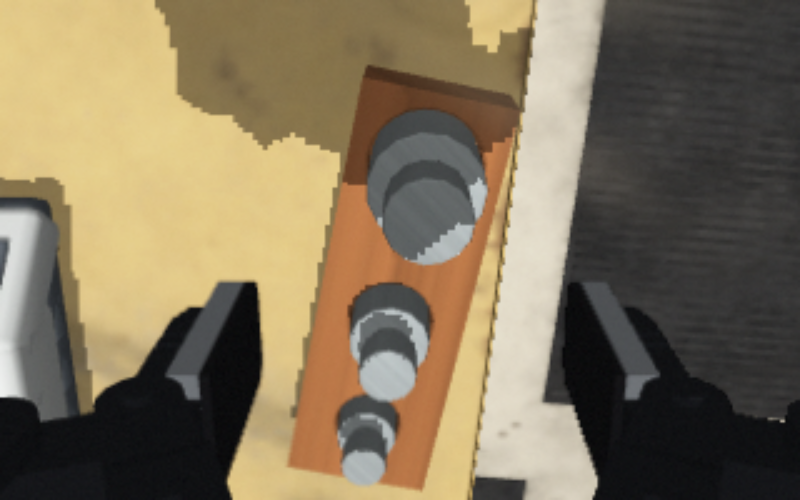

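The wrist view shows the 500 g knob top centred at (430,220), about 45 px in radius, and the body top centred near (427,168).

Run:
```python
from h import *
import pickle;c=pickle.load(open('w3.pkl','rb'))
f=lambda u,v:(160+(u+.5)/2.5-.5,130+(v+.5)/2.5-.5)
P=lambda n,u,v,z:print(n,np.round(ray("wrist",f(u,v),z,c)*1000,1))
P("knob",430,219,.084);P("knobL",383,219,.084);P("knobR",476,219,.084);P("knobnear",430,264,.084)
P("body",427,168,.056);P("bodyL",367,175,.056);P("bodyR",488,180,.056)
P("k200",388,374,.066)
for p in[(368,66),(520,105),(422,490),(290,466)]:P("blk",*p,.028)
print(np.array(c['R']).round(3),-np.array(c['R']).T@np.array(c['t']))
```

```text
knob [512.4 245.5  84. ]
knobL [513.5 232.7  84. ]
knobR [511.2 257.9  84. ]
knobnear [525.5 246.7  84. ]
body [506.  244.5  56. ]
bodyL [509.9 226.5  56. ]
bodyR [508.1 263.5  56. ]
k200 [571.9 238.2  66. ]
blk [480.8 223.1  28. ]
blk [489.3 274.7  28. ]
blk [645.5 256.4  28. ]
blk [639.1 204.1  28. ]
[[-0.089  0.996 -0.001]
 [ 0.956  0.086  0.281]
 [ 0.28   0.025 -0.96 ]] [0.4415521  0.23429164 0.2826016 ]
```

arm_command(
  commands=[
    {"x": 20,"y": 3,"z": 0,"twist": 0},
    {"x": 42,"y": 4.4,"z": 0,"twist": 0},
    {"x": 52,"y": 4.4,"z": 0,"twist": 0},
    {"x": 52,"y": 4.4,"z": 0,"twist": 0},
  ],
)

```text
t: 7.05
eef_pos: [0.5135, 0.2437, 0.2629]
ee_rot: [-0.068, 1.569, 0.068]
wrist_force: [-0.2, 0.4, 0.3]
width: 0.0599
```

```bash
python3 -c "
from h import *
import pickle
move([.512,.245,.233])
c=arm.calibration('wrist');pickle.dump(c,open('w4.pkl','wb'))
f=arm.grab_frame('wrist');print(proj('wrist',[[.512,.245,.084],[.512,.245,.056]],c))
cv2.imwrite('pics/w4.png',cv2.resize(f[100:300,160:480,::-1],None,fx=2.5,fy=2.5))
"
```

```text
tcp [513.5 243.7 262.9] jaw yaw 94.97 tilt [-1.e+00 -2.e-04  2.e-04] F [-0.2  0.4  0.3] w 0.059915329132191684 t 7.05
shift [29.9  1.4 -1.4]
[[327.68051532 246.9436042 ]
 [327.25887492 227.06032185]]
```

View pics/w4.png

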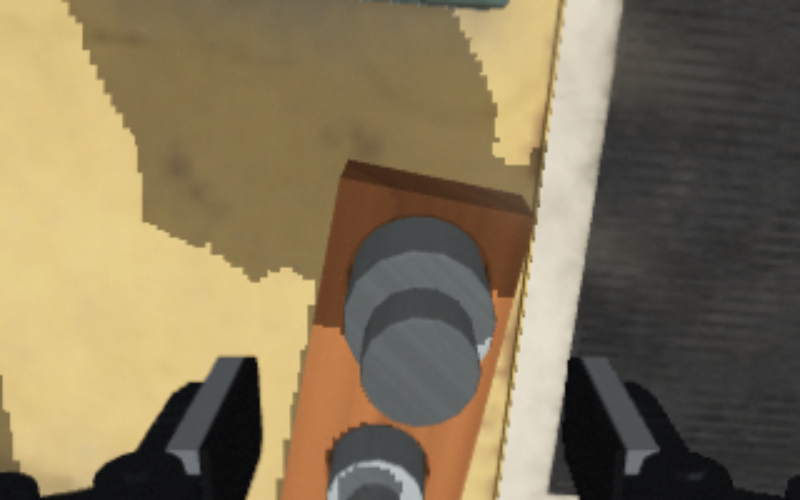

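The knob is where predicted, centred at (420,372). I'll descend and grip.

arm_command(
  commands=[
    {"x": 10,"y": 1.3,"z": -0.5,"twist": 0},
    {"x": 22,"y": 1.3,"z": -0.5,"twist": 0},
    {"x": 28,"y": 1.3,"z": -0.5,"twist": 0},
    {"x": 28,"y": 1.3,"z": -0.5,"twist": 0},
  ],
)

```text
t: 7.6
eef_pos: [0.5122, 0.2455, 0.2339]
ee_rot: [-0.07, 1.571, 0.069]
wrist_force: [-0.5, -0.2, 0.8]
width: 0.0602
```

arm_command(
  commands=[
    {"x": 0,"y": 0,"z": 0,"twist": 0},
    {"x": 0,"y": 0,"z": 0,"twist": 0},
    {"x": 0,"y": 0,"z": 0,"twist": 0},
    {"x": 0,"y": 0,"z": 0,"twist": 0},
    {"x": 0,"y": 0,"z": 0,"twist": 0},
  ],
  jaw=15,
  force=60,
)

```text
t: 8.22
eef_pos: [0.5125, 0.2455, 0.2352]
ee_rot: [-0.069, 1.569, 0.069]
wrist_force: [-1.2, -1.7, 5.6]
width: 0.0238
```

```bash
python3 -c "
from h import *
move([.512,.245,.233])
f=arm.grab_frame('wrist');cv2.imwrite('pics/w5.png',cv2.resize(f[150:350,200:440,::-1],None,fx=3,fy=3))
"
```

```text
tcp [512.5 245.5 235.2] jaw yaw 95.03 tilt [-1.e+00  1.e-04  8.e-04] F [-1.2 -1.7  5.6] w 0.023814203825478636 t 8.225
shift [ 2.2 -0.4 -0.6]
```

View pics/w5.png

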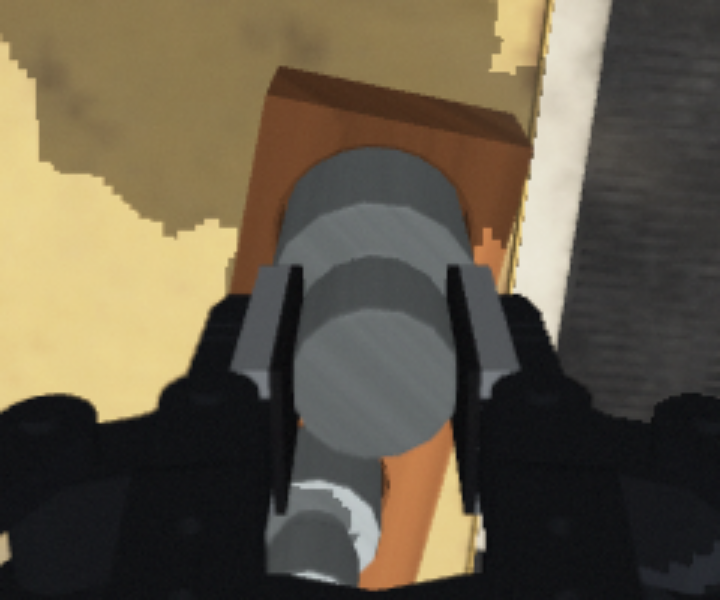

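The knob sits squarely between the pads, centred at (376,380), and the weight stands upright. I'll lift slowly.

arm_command(
  commands=[
    {"x": -3,"y": 0,"z": 0,"twist": 0},
    {"x": -7,"y": 0,"z": 0,"twist": 0},
    {"x": -12,"y": 0,"z": 0,"twist": 0},
    {"x": -18,"y": 0,"z": 0,"twist": 0},
    {"x": -25,"y": 0,"z": 0,"twist": 0},
    {"x": -32,"y": 0,"z": 0,"twist": 0},
    {"x": -38,"y": 0,"z": 0,"twist": 0},
    {"x": -40,"y": 0,"z": 0,"twist": 0},
  ],
)

```text
t: 9.28
eef_pos: [0.5125, 0.2455, 0.2752]
ee_rot: [-0.069, 1.569, 0.069]
wrist_force: [-0.2, 0.1, -5.6]
width: 0.0235
```

```bash
python3 -c "
from h import *
move([.660,.0253,.411])"
```

```text
tcp [512.5 245.5 275.2] jaw yaw 95.04 tilt [-1.e+00  2.e-04  7.e-04] F [-0.2  0.1 -5.6] w 0.023507580004177006 t 9.275
shift [-135.7 -232.3  127.7]
```

arm_command(
  commands=[
    {"x": -12,"y": 0,"z": 0,"twist": 0},
    {"x": -40,"y": 0,"z": 0,"twist": 0},
    {"x": -75,"y": 0,"z": 0,"twist": 0},
    {"x": -108,"y": -4,"z": 2,"twist": 0},
    {"x": -128,"y": -20,"z": 10,"twist": 0},
    {"x": -136,"y": -44,"z": 24,"twist": 0},
    {"x": -136,"y": -72,"z": 40,"twist": 0},
    {"x": -136,"y": -102,"z": 56,"twist": 0},
    {"x": -136,"y": -132,"z": 73,"twist": 0},
    {"x": -136,"y": -162,"z": 89,"twist": 0},
  ],
)

```text
t: 10.52
eef_pos: [0.6156, 0.091, 0.4112]
ee_rot: [-0.069, 1.57, 0.069]
wrist_force: [-0.7, 0.5, -4.8]
width: 0.0236
```

arm_command(
  commands=[
    {"x": 0,"y": -26,"z": 14,"twist": 0},
    {"x": 0,"y": -46,"z": 26,"twist": 0},
    {"x": 0,"y": -60,"z": 34,"twist": 0},
    {"x": 0,"y": -68,"z": 38,"twist": 0},
    {"x": 0,"y": -70,"z": 39,"twist": 0},
    {"x": 0,"y": -70,"z": 39,"twist": 0},
  ],
)

```text
t: 11.28
eef_pos: [0.66, 0.0265, 0.4107]
ee_rot: [-0.069, 1.57, 0.07]
wrist_force: [-0.2, 0.0, -4.6]
width: 0.024
```

```bash
python3 -c "
from h import *
move([.660,.0253,.303])
import pickle;c=arm.calibration('wrist');pickle.dump(c,open('w6.pkl','wb'))
f=arm.grab_frame('wrist');cv2.imwrite('pics/w6.png',cv2.resize(f[130:400,130:510,::-1],None,fx=2,fy=2))
a=np.radians(5);b=np.array([np.cos(a),np.sin(a)]);l=np.array([-b[1],b[0]]);o=np.array([.660,.0253])
W=lambda x,y,z:[*(o+x*b+y*l),z]
print(((proj('wrist',[W(0,0,.07),W(-.041,0,.07),W(0,.041,.07),W(0,-.041,.07),W(-.074,.08,.145),W(-.074,-.08,.145),W(-.074,0,.14)],c)-[130,130])*2).round())
t=arm.grab_frame('top');cv2.imwrite('pics/top6.png',cv2.resize(t[110:260,185:345,::-1],None,fx=4,fy=4,interpolation=cv2.INTER_CUBIC))
"
```

```text
tcp [660.   26.5 410.7] jaw yaw 95.09 tilt [-1.e+00  6.e-04 -3.e-04] F [-0.2  0.  -4.6] w 0.024008088071204595 t 11.275
shift [ 1.077e+02 -1.200e+00 -1.000e-01]
[[387. 100.]
 [387.  19.]
 [467. 100.]
 [307. 100.]
 [604. -51.]
 [168. -51.]
 [386. -52.]]
```

View pics/w6.png

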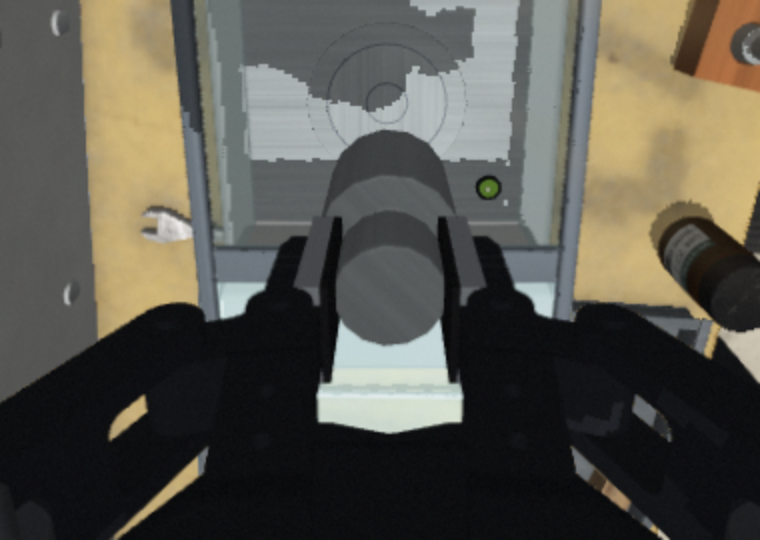

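Pan rings are centred at (387,103), against a prediction of (387,100), so x needs about +1 mm. The pan is clear, the weight upright and the door edge well behind it. I'll lower.

arm_command(
  commands=[
    {"x": 6,"y": -0.5,"z": 0.5,"twist": 0},
    {"x": 20,"y": -1.2,"z": 1,"twist": 0},
    {"x": 38,"y": -1.2,"z": 1,"twist": 0},
    {"x": 55,"y": -1.2,"z": 1,"twist": 0},
    {"x": 70,"y": -1.2,"z": 1,"twist": 0},
    {"x": 82,"y": -1.2,"z": 1,"twist": 0},
    {"x": 90,"y": -1.2,"z": 1,"twist": 0},
    {"x": 94,"y": -1.2,"z": 1,"twist": 0},
    {"x": 95,"y": -1.2,"z": 1,"twist": 0},
    {"x": 95,"y": -1.2,"z": 1,"twist": 0},
  ],
)

```text
t: 12.62
eef_pos: [0.6615, 0.0245, 0.3161]
ee_rot: [-0.069, 1.569, 0.069]
wrist_force: [-0.1, 0.2, -4.9]
width: 0.0238
```

```bash
python3 -c "
from h import *
move([.661,.0253,.303])
import pickle;c=arm.calibration('wrist')
s=arm.read_state();p=s['eef_pos']
f=arm.grab_frame('wrist');cv2.imwrite('pics/w7.png',cv2.resize(f[130:330,180:460,::-1],None,fx=2.5,fy=2.5))
k=(proj('wrist',[p+[0,0,-.1512],p+[0,0,-.1792],p+[-.019,0,-.2232],[.661,.0253,.07],[.62,.0217,.07]],c)-[180,130])*2.5
print(k.round())
t=arm.grab_frame('scene');cv2.imwrite('pics/sc7.png',cv2.resize(t[150:310,150:350,::-1],None,fx=4,fy=4,interpolation=cv2.INTER_CUBIC)[:600])
pts=[p+[0,0,-.1512],p+[0,0,-.2232],[.661,.0253,.07]];print(((proj('scene',pts)-[150,150])*4).round())
"
```

```text
tcp [661.5  24.5 316.1] jaw yaw 95.03 tilt [-1.e+00 -0.e+00  7.e-04] F [-0.1  0.2 -4.9] w 0.023785274248102332 t 12.625
shift [13.1  0.8 -0.4]
[[362. 368.]
 [362. 298.]
 [368. 155.]
 [365. 196.]
 [365.  55.]]
[[442. 141.]
 [447. 237.]
 [448. 267.]]
```

View pics/sc7.png

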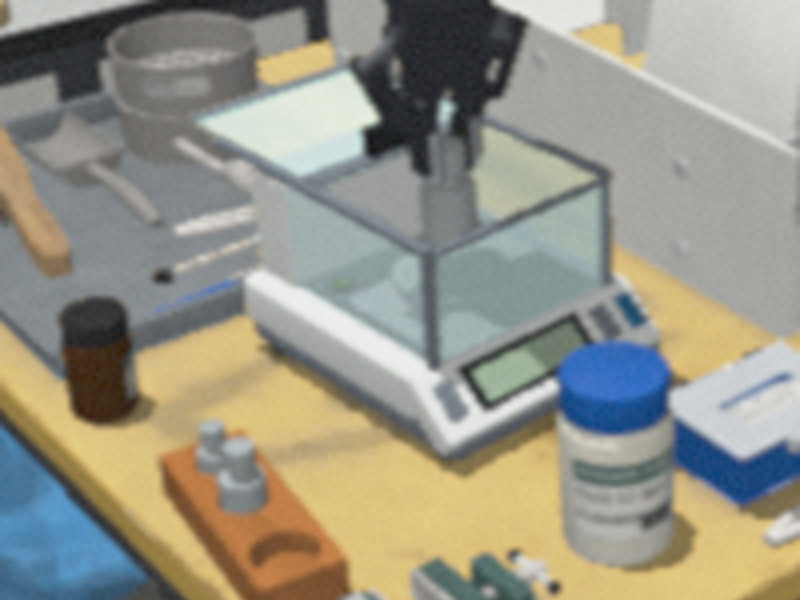

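View pics/w7.png

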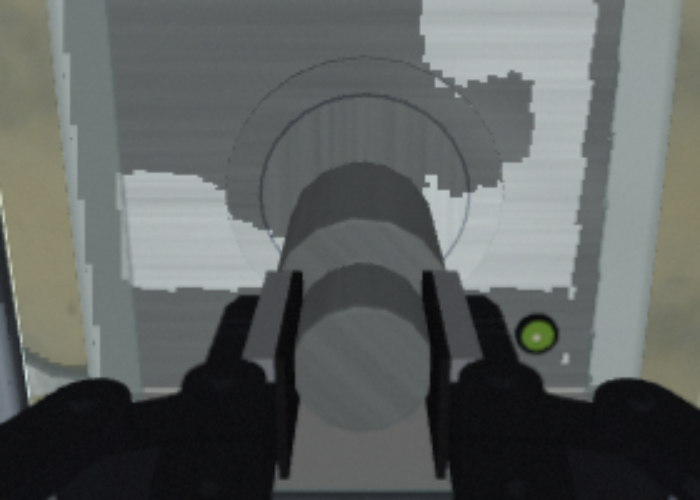

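The scene view shows the door fully back, the weight hanging inside the shield, and the other weights, the jar and the brown jar undisturbed. The wrist view has the pan rim apex at row 57 and the weight's front edges at rows 162, 219, 264 and 306, with the knob's back edge at 432. I'll use these to check the tilt and height of the weight.

```bash
python3 -c "
from h import *
from scipy.optimize import least_squares
c=arm.calibration('wrist');p=np.array(arm.read_state()['eef_pos'])
b=np.array([.996,.087,0])
rows=np.array([162,219,264,306,432])
R=[(-.019,0),(-.019,.044),(-.013,.052),(-.013,.072),(.013,.072)]
def pr(q):
    dx,dz,t=q
    P=[p+[0,0,-.2232+dz]+b*dx+ b*(r*np.cos(t)+(h-.062)*np.sin(t))+np.array([0,0,(h-.062)*np.cos(t)+.062-r*np.sin(t)]) for r,h in R]
    return (proj('wrist',P,c)[:,1]-130+.5)*2.5-.5
print(pr([0,0,0]).round(),rows)
s=least_squares(lambda q:pr(q)-rows,[0,0,0],x_scale=[1e-3,1e-3,1e-2]);print(s.x[:2]*1e3,np.degrees(s.x[2]),s.fun.round(1))
s=least_squares(lambda q:pr([*q,0])-rows,[0,0],x_scale=[1e-3,1e-3]);print(s.x*1e3,s.fun.round(1))
"
```

```text
[156. 213. 256. 301. 432.] [162 219 264 306 432]
[ 3.15247914 -4.30181386] 0.1828626530765671 [ 0.3  1.1 -2.2  0.7  0.1]
[ 2.98757284 -3.99224143] [ 0.6  1.  -2.3  0.4  0.4]
```

The weight has no tilt. The feature rows relative to the camera are the same as at the grasp, so it hasn't slipped and its underside is 223 mm below the TCP. I'll make the final small lowering and centring move, then hold.

arm_command(
  commands=[
    {"x": 4,"y": 0.3,"z": -0.4,"twist": 0},
    {"x": 8,"y": 0.6,"z": -0.7,"twist": 0},
    {"x": 11,"y": 0.6,"z": -0.7,"twist": 0},
    {"x": 12.5,"y": 0.6,"z": -0.7,"twist": 0},
    {"x": 12.5,"y": 0.6,"z": -0.7,"twist": 0},
    {"x": 12.5,"y": 0.6,"z": -0.7,"twist": 0},
    {"x": 12.5,"y": 0.6,"z": -0.7,"twist": 0},
    {"x": 12.5,"y": 0.6,"z": -0.7,"twist": 0},
  ],
)

```text
t: 13.72
eef_pos: [0.6606, 0.0251, 0.3033]
ee_rot: [-0.069, 1.57, 0.069]
wrist_force: [0.2, 0.2, -4.8]
width: 0.0238
```

```bash
python3 -c "
from h import *
move([.6605,.0253,.303]);s=arm.read_state();print(np.abs(s['joint_vel']).max())
f=arm.grab_frame('wrist');cv2.imwrite('pics/w8.png',cv2.resize(f[130:330,180:460,::-1],None,fx=2.5,fy=2.5))
c=arm.calibration('wrist');print(((proj('wrist',[[.661,.0253,.07],[.62,.0217,.07]],c)-[180,130])*2.5).round())
"
```

```text
tcp [660.6  25.1 303.3] jaw yaw 95.04 tilt [-1.e+00 -0.e+00  2.e-04] F [ 0.2  0.2 -4.8] w 0.023803103391403017 t 13.725
shift [ 0.3  0.2 -0.1]
0.0012563018614642884
[[363. 214.]
 [363.  65.]]
```

```bash
python3 -c "
from plant import arm
arm.close_job()"
```

```text
the job is handed in; nothing more can be done
```

The door is fully back, and the arm is holding the 500 g weight still over the centre of the pan, with its underside about 1 cm above it. I handed the job in at about 14 s.

- **Door:** it was already about 16 mm open. I pushed its grip back with closed fingers until the force rose to 12 N at the expected end-stop position, and a later picture showed it fully back.
- **Weight:** I lifted it straight out of the block by the knob, carried it over the wall with its underside about 19 cm above the bench, and lowered it.
- **Final readings:** the gripper is within about 1 mm of the measured pan centre and vertical. The underside works out at about 80 mm above the bench, with the pan at 70 mm. The wrist force is −4.8 N, the weight alone, so nothing is resting on the pan, and joint speeds are about zero.
- **Other objects:** the pictures show the other two weights and both jars where they were. I did not check the timer again, but the arm never went near it.

Four checks were imperfect:
- **Gripper opening:** it reads 23.8 mm on the 26 mm knob, though the pictures show the knob held squarely.
- **Weight position:** a free fit to one picture put the weight 4 mm lower and 3 mm forward in the grip. I did not trust it, because the weight looks the same in the camera as when it was seated in the block.
- **First position estimate:** my first estimate of the weight's position, from the top camera, was about 6 mm off, so I used the close wrist view instead.
- **Last picture:** it hit the viewing limit, so the last few millimetres were checked by readings only.

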